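# Clamp the reference ball in the camera collet

## Robot

A 6-joint arm with a two-finger parallel gripper is mounted at the origin on the work surface. World frame = base frame: x ahead of the robot, y to its left, z up, the work surface at z = 0. Lengths are in m, angles in rad, forces in N, time in s.
With the tool pointing down it reaches from about 0.35 to 0.725 m from the base axis. Payload 4.3 kg.
Tool frame: the origin (TCP) lies midway between the tips of the shut fingers; the grasp point (between the pads) lies behind it (robot.grip_depth is the z of the grasp point in the tool frame, in m); z points along the fingers, y is the direction in which the jaws open and shut (so a half turn about z gives the same grasp; the last joint's range is limited). The gripper opens to 85 mm and grips with 20 to 120 N. Pads are 22 mm wide; open, the fingers measure 114 mm over their backs; the gripper's body (76 mm by 85 mm) begins 54 mm behind the grasp point. The pads swing forward as they close: fully open they stand 13 mm farther back than shut.
Start: joints at [1.183, 0.377, 0.081, 1.274, 0, 1.46], TCP at [0.158, 0.553, 0.231] pointing down, gripper open.
Joint ranges: [-2.72, 2.72], [-0.84, 1.66], [-1.02, 1.22], [-1.77, 2.12], [-1.37, 1.28], [-3.14, 3.14]. Speed limits (rad/s): [2.57, 2.57, 3.14, 3.14, 3.14, 3.14].

## Interface

Orientations are given as a unit quaternion [w, x, y, z].
In Python, from bench import robot, cams, workorder gives the robot as it stands.
- The arm moves only by the shell command python3 -m crank 'ROWS' [OPENING] [FORCE]. ROWS is JSON, a list of rows, each a list of 4 numbers: the shift along the tool's x, y, z in m, then the turn about the tool's z in degrees. A call has 1 to 5 rows; each row is the pose to reach, as a shift and turn from the pose measured when the call began, along the tool's axes at that moment; what a row does not reach only later rows make up. A row lasts 1/8 s, in which the tool goes at most 62.5 mm and 10.7 degrees, less where a joint would pass 70% of its speed; a pose out of reach is approached as far as the arm can. A call with a gripper value outside its range is refused whole. OPENING is the opening, from 0 (shut) to 1 (fully open), set as the call begins (- or left out, the last holds). The fingers move at their own pace and stop on an object; FORCE is the grip in N (left out, the last holds). Time passes only in rows, so rows that repeat a pose let the fingers close. It gives the time, the measured TCP pose, the force and the opening at its end, in the units of the state.
- robot.sense(): the state, without advancing time (a new reading comes with each control period).
- cams.camera(name): name is "scene" or "top" or "wrist"; returns (picture, depth): 480x640x3 uint8, red, green, blue; 480x640 float32, m along the optical axis (not along the pixel's ray), 0 where there is no reading.
- cams.camera_params(name): a dict with "fovy" (degrees; the focal length in pixels is half the picture's height over the tangent of half this angle, whatever the lens; pixels are square), "cx", "cy" (the principal point, pixels), "R" (3x3) and "t" (3): a world point X has camera coordinates R X + t. Camera axes: x right, y down, z forward; pixel columns grow to the right and rows downward; lengths in m; the calibration is good to about 2 mm. A picture is of the moment at which its call begins: read the wrist's pose just before it. camera_params takes no time and is no camera call; for the wrist camera it gives the pose at the moment of the call.
- workorder.hand_in(): hands the job in, once; it reports no verdict.
The state is a dict: "clock": time; "joint_positions": joint angles; "dq": joint speeds; "tau": joint torques, N m; "tcp_pos": TCP position; "orientation": TCP orientation; "wrist_force": force on the tool from outside, world axes, zero at the start; "moment": the same for the moment, N m; "grip_width": opening from 0.0 (shut) to 1.0 (fully open).
Only numpy, scipy, OpenCV 4.12 (cv2) and the standard library are available. Lean on these libraries where they do the work, as an engineer would, in place of code of your own. Each camera call takes 0.05 s, during which the arm holds its last target.

## Task

Take the gauge with the red ball out of the rack and lower its steel shank, without dropping it, upright into the open collet until it stands fully home, and let go of it. Then turn the collet's nut clockwise (seen from above) by its blue crank knob until it is tight and all three jaws grip the shank, and let go. Leave the other two gauges standing in the rack.

Things in the scene. Friction and masses are not known exactly. Their poses are not given: they have to be found in the camera images.
- ball_gauge_grip (a point): Centre of the ball gauge's aluminium collar (24 mm diameter, 36 mm tall), 71 mm above the foot and 48 mm below the ball's top; z along the rod to the ball. Grip it here, across the collar, from above. It starts upright in one of the rack's three holes, its foot 30 mm deep.
- ball_gauge: The ball gauge, a turned rod 119 mm long, 105 to 210 g: from below a steel shank (12 mm diameter, 53 mm long, foot chamfered 2 x 3 mm), the collar, a thin neck and a red ball of 24 mm diameter. Origin at the centre of the shank's foot, z up along the rod.
- cone_gauge_grip (a point): Collar centre of another gauge standing in the rack: same shank (12 mm) and collar (24 mm) as the ball gauge, but tipped with a brass cone. Not to be moved.
- disc_gauge_grip (a point): Collar centre of another gauge standing in the rack: same shank (12 mm) and collar (24 mm) as the ball gauge, but tipped with a flat white disc (34 mm diameter). Not to be moved.
- rack_top (a point): Centre of the top face of the grey gauge rack, a fixed block 70 x 230 x 40 mm, its long side along y. Three holes 14 mm wide and 30 mm deep in a row along y, at -80, 0 and +80 mm; any gauge may be in any hole.
- collet_mouth (a point): On the vertical collet axis, level with the top of nut and jaws, 66 mm above the table. Fixed fixture: 130 x 100 mm plate, 60 mm square steel block, and on it a brass nut (ring, 56 mm diameter, 37 mm opening) around three jaws. With the nut at 0 the jaws leave an opening of 16 mm (21 mm in their top 4 mm), 16 mm deep, over a chamfered bore 13.5 mm wide, 25 mm deep.
- collet_seat (a point): Floor of the collet's bore on its axis, 25 mm above the table and 41 mm under collet_mouth, z up. The gauge's foot stands here when home; its collar centre is then 96 mm above the table, the collar's underside 12 mm above the nut, and the ball's top 144 mm above the table.
- crank_knob (a point): Point to grip on the upright round blue crank knob (18 mm diameter, 56 mm tall, top 121 mm above the table): on its axis, 100 mm above the table. The knob is fixed to the end of the nut's arm, 80 mm from the collet axis, and swings level about that axis. The point's y axis points along the arm, outward.
- nut (a joint): Nut angle in rad: 0 fully open, grows clockwise seen from above, starts at 0 to 0.35. The jaws move in 2 mm per rad and meet the shank at about 1.0; it is tight from 1.15 and meets its end stop at 1.4. It stays where it is left; about 4 N at the knob turns it while free, rising to about 7 N at the end stop.
- jaw0: One of the three dark steel jaws inside the nut (12 mm wide, 15 mm tall), origin on the collet axis at the jaws' underside, 50 mm above the table; its own x axis points outward to the jaw.
- jaw1: The second jaw, as jaw0.
- jaw2: The third jaw, as jaw0.
Mind the look-alikes: they are no part of the job. Leave any orange or purple look-alike of the ball_gauge alone.

How it is judged:
On the way, in this order (a step that is already met when the one before it is completed fails the run):
1. the ball gauge is lowered into the collet in the fingers: its foot less than 20 mm above the bore's floor and within 4 mm of its axis while the fingers hold it (horizontal distance between ball_gauge and collet_seat below 0.004 m and z of ball_gauge in the frame of collet_seat below 0.02 m and contact force between the fingers and ball_gauge above 1 N).
2. the ball gauge stands home in the collet, let go, with the nut still open (below 0.8 rad) (horizontal distance between ball_gauge and collet_seat below 0.003 m and z of ball_gauge in the frame of collet_seat below 0.004 m and angle between ball_gauge's own z axis and vertical below 0.08 rad and contact force between the fingers and ball_gauge below 0.1 N and value of joint nut below 0.8 rad), for 0.1 s.
3. the nut is turned past 1.15 rad and each jaw presses on the shank with over 5 N (value of joint nut above 1.15 rad and contact force between each of jaw0, jaw1, jaw2 and ball_gauge above 5 N), for 0.2 s.
At the end, for the whole second after the job is handed in: The ball gauge stands at rest in the collet, its foot within 4 mm of the bore's floor and 3 mm of its axis, within 0.08 rad of upright; the nut is past 1.15 rad and each of the three jaws presses on the gauge with over 5 N; the cone and disc gauges are within 10 mm of where they started (all of step 3 and horizontal distance between ball_gauge and collet_seat below 0.003 m and z of ball_gauge in the frame of collet_seat below 0.004 m and angle between ball_gauge's own z axis and vertical below 0.08 rad and distance of each of cone_gauge_grip, disc_gauge_grip from where it was at the start of the episode below 0.01 m and linear speed of ball_gauge below 0.02 m/s); the robot touches nothing.
It fails at once if the cone or the disc gauge is moved by more than 15 mm (distance of any of cone_gauge_grip, disc_gauge_grip from where it was at the start of the episode above 0.015 m).
It also fails if it takes over 58 s, if anything falls off the work surface, if the arm or the gripper's body presses on something with over 40 N, if the wrist force passes 120 N, or if a joint passes its speed limit or range.

## Working session

There is one attempt and no reset: what is moved stays moved. The work goes in short steps, Python scripts to look and compute and a shell command to move; the robot and the scene stay as the last step left them, time stands still between calls to the robot, and variables do not carry over. Pictures are saved under pics/ and viewed, and the job is handed in when it is done.

```bash
ls; mkdir -p pics; python3 - <<'E'
from bench import robot,cams,workorder
import cv2
print(robot.sense(), robot.grip_depth)
for n in ("scene","top","wrist"):
    p=cams.camera_params(n); im,d=cams.camera(n)
    print(n,p)
    cv2.imwrite(f"pics/{n}0.png",im[:,:,::-1])
    import numpy as np; np.savez(f"pics/{n}0.npz",im=im,d=d,R=p["R"],t=p["t"],f=240/np.tan(np.radians(p["fovy"]/2)),cx=p["cx"],cy=p["cy"])
E
```

```text
pics
{'clock': 0.0, 'joint_positions': array([1.18269827e+00, 3.78078227e-01, 7.96188904e-02, 1.27435966e+00,
       2.09490512e-05, 1.46051031e+00]), 'dq': array([-3.31906373e-05,  3.73367394e-04,  1.00175871e-03, -1.09492379e-03,
       -1.65215187e-03,  1.63263711e-03]), 'tau': array([ 1.68761206e-03, -4.63611853e+01,  2.69870943e+01,  2.07688508e-02,
        2.13577387e-04, -1.86363394e-06]), 'tcp_pos': array([0.15743082, 0.55236121, 0.23034947]), 'orientation': array([-2.59567637e-04,  1.38459695e-01,  9.90367553e-01, -9.77514335e-04]), 'wrist_force': array([ 0.30435462, -0.36721574,  0.5837422 ]), 'moment': array([ 0.0171349 , -0.02512618, -0.04508544]), 'grip_width': 0.9996314307504426} -0.0187
scene {'fovy': 45.65777985943839, 'cx': 312.5318596631499, 'cy': 242.4571899233461, 'R': array([[ 0.87674191,  0.48091731,  0.00649335],
       [ 0.31967709, -0.57259781, -0.75494258],
       [-0.35934687,  0.66396558, -0.65575875]]), 't': array([-0.4228335 , -0.09611676,  1.24927021])}
top {'fovy': 54.99774836857764, 'cx': 315.0283720802523, 'cy': 237.95489828241898, 'R': array([[-0.00760095, -0.99995154, -0.00625639],
       [-0.99305892,  0.00828263, -0.11732598],
       [ 0.11737211,  0.00532117, -0.99307375]]), 't': array([-0.03893661,  0.5326273 ,  0.77417704])}
wrist {'fovy': 64.72189232266577, 'cx': 327.0353480272103, 'cy': 236.00542051878097, 'R': array([[ 0.27406358,  0.9617095 , -0.00199597],
       [ 0.92081275, -0.26180907,  0.28906727],
       [ 0.27747618, -0.08106072, -0.95730671]]), 't': array([-0.57468196, -0.03624295,  0.37968626])}
```

View pics/scene0.png

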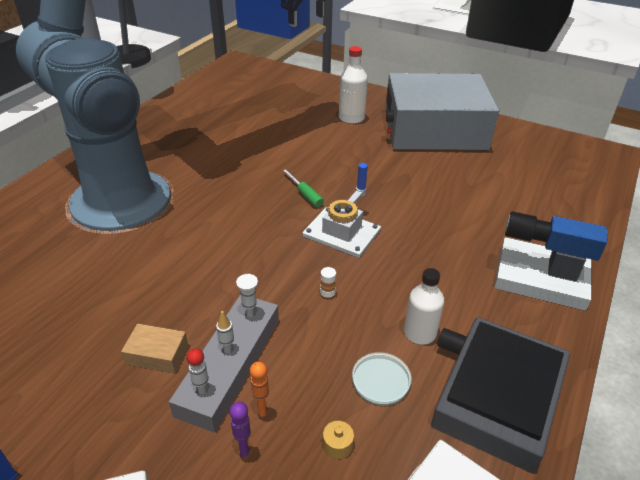

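View pics/top0.png

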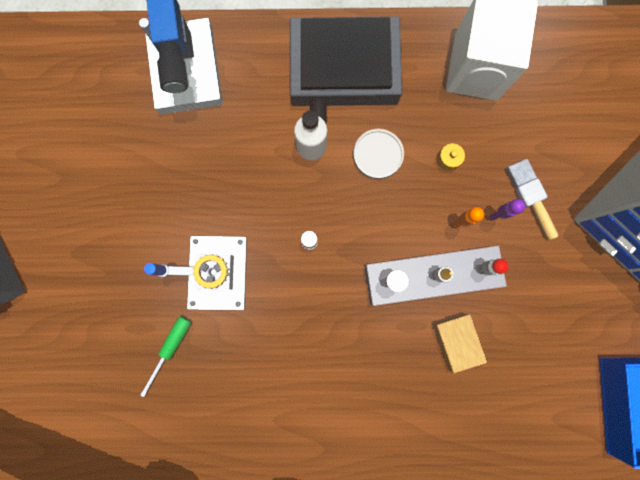

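View pics/wrist0.png

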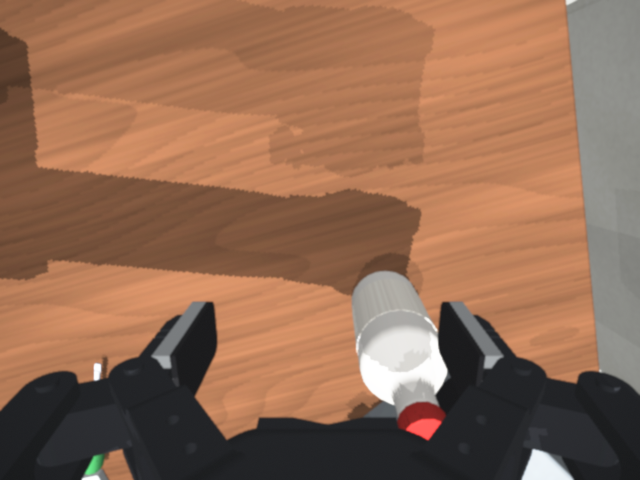

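The scene view shows the gauges in the rack: red ball at (195,357), cone at (224,320) and disc at (247,283). The collet is at (343,215) with its blue knob at (362,175). Top view: red ball (500,267), collet (210,271), knob (151,268). The wrist view shows a red-capped bottle close to the gripper, so I'll leave upward first. Next I'll measure positions.

```bash
cat > h.py <<'E'
import numpy as np,cv2
from bench import robot,cams
def load(fn): return dict(np.load(fn))
def snap(n,tag):
    p=cams.camera_params(n); im,d=cams.camera(n)
    cv2.imwrite(f"pics/{tag}.png",im[:,:,::-1])
    c=dict(im=im,d=d,R=np.array(p["R"]),t=np.array(p["t"]),f=240/np.tan(np.radians(p["fovy"]/2)),cx=p["cx"],cy=p["cy"])
    np.savez(f"pics/{tag}.npz",**c); return c
def ray(c,u,v):
    r=np.array([(u-c["cx"])/c["f"],(v-c["cy"])/c["f"],1.]); return -c["R"].T@c["t"], c["R"].T@r
def atz(c,u,v,z):
    o,r=ray(c,u,v); return o+r*(z-o[2])/r[2]
def bydepth(c,u,v):
    o,r=ray(c,u,v); return o+r*c["d"][int(round(v)),int(round(u))]
def proj(c,X):
    q=c["R"]@np.asarray(X,float)+c["t"]; return q[:2]/q[2]*c["f"]+[c["cx"],c["cy"]]
def crop(c,u0,v0,u1,v1,k,fn):
    cv2.imwrite(f"pics/{fn}.png",cv2.resize(c["im"][v0:v1,u0:u1,::-1],None,fx=k,fy=k,interpolation=cv2.INTER_CUBIC))
def tri(obs):
    A=[];b=[]
    for c,u,v in obs:
        o,r=ray(c,u,v); r=r/np.linalg.norm(r); P=np.eye(3)-np.outer(r,r); A.append(P); b.append(P@o)
    A=np.vstack(A);b=np.hstack(b); x,res,_,_=np.linalg.lstsq(A,b,rcond=None); return x,np.linalg.norm(A@x-b)
E
python3 - <<'E'
from h import *
s=load("pics/scene0.npz");t=load("pics/top0.npz")
crop(t,350,200,540,320,4,"tc1"); crop(t,130,225,260,320,6,"tc2")
crop(s,160,260,300,460,3,"sc1"); crop(s,290,150,400,260,5,"sc2")
for n,u,v in [("ball",500,267),("disc",397,281),("cone",446,274),("orange",475,215),("purple",515,207),("nut",195,271),("knob",151,268),("vial",309,239)]:
    print(n,bydepth(t,u,v).round(4))
print("bottle",bydepth(s,355,52).round(3), bydepth(s,353,105).round(3))
for n,hsv in [("ball",None)]:
    pass
for c,nm in((s,"s"),(t,"t")):
    h=cv2.cvtColor(c["im"],cv2.COLOR_RGB2HSV)
    m=(((h[...,0]<4)|(h[...,0]>176))&(h[...,1]>180)&(h[...,2]>110)).astype(np.uint8)
    print(nm,[(x.round(1).tolist(),st[:5].tolist()) for x,st in zip(*[cv2.connectedComponentsWithStats(m)[i] for i in (3,2)]) if 30<st[4]<5000])
E
```

```text
ball [ 0.4741 -0.325   0.1269]
disc [ 0.4544 -0.1698  0.115 ]
cone [ 0.4646 -0.2458  0.1148]
orange [ 0.5564 -0.2946  0.1162]
purple [ 0.5688 -0.3583  0.1151]
nut [0.4748 0.1572 0.0624]
knob [0.4772 0.21   0.1202]
vial [ 0.5283 -0.033   0.0509]
bottle [0.289 0.568 0.184] [0.299 0.552 0.052]
s [([354.8, 48.6], [350, 47, 11, 4, 36]), ([194.4, 356.0], [187, 349, 16, 16, 197])]
t [([500.3, 265.9], [493, 260, 15, 13, 156])]
```

View pics/tc1.png

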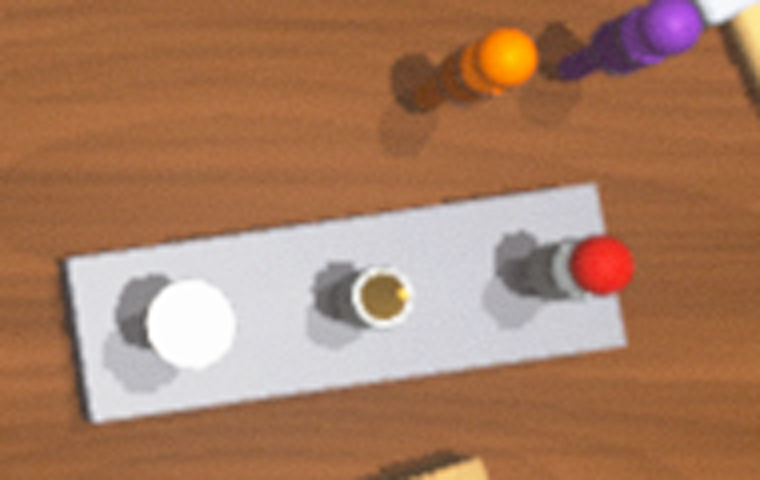

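View pics/tc2.png

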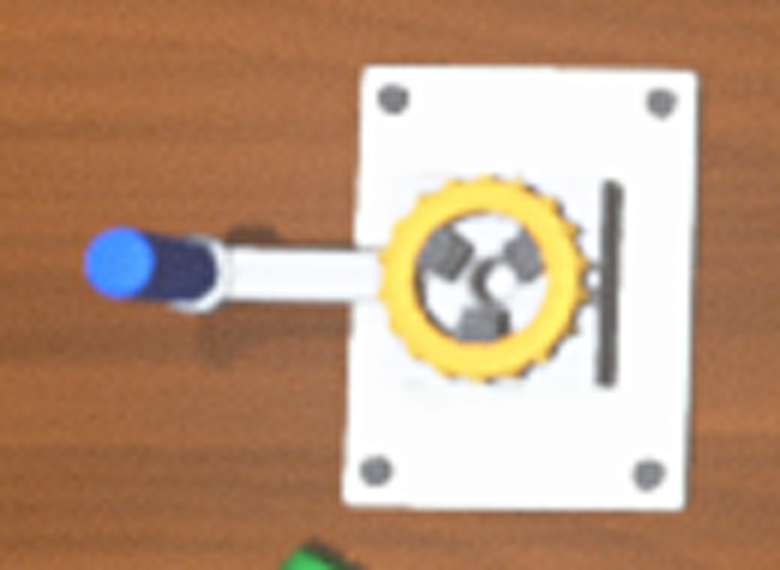

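View pics/sc1.png

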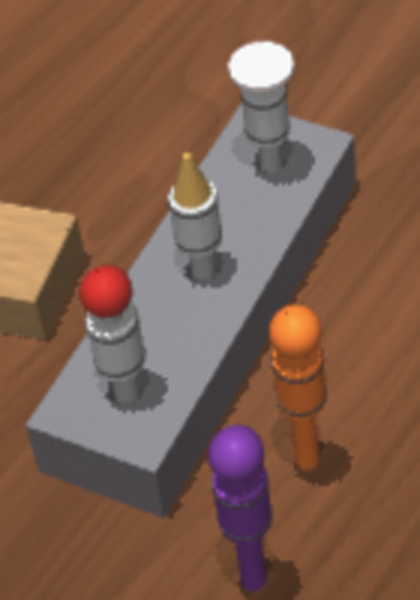

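View pics/sc2.png

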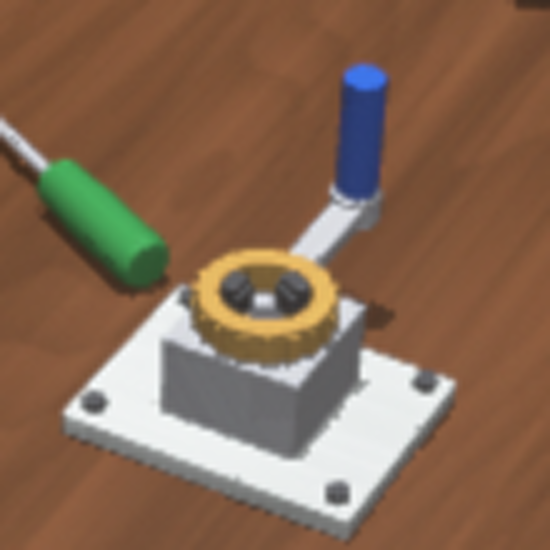

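```bash
python3 - <<'E'
from h import *
s=load("pics/scene0.npz");t=load("pics/top0.npz")
print("ball tri",tri([(s,194.5,356.5),(t,500.4,266.2)]), atz(t,500.4,266.2,.117), atz(s,194.5,356.5,.117))
print("cone tip-ish", atz(t,397.5,281,.117))
print("rack corners",[atz(t,350+a/4,200+b/4,.04).round(4).tolist() for a,b in((67,258),(597,184),(626,346),(93,422))])
# nut, gold mask
for c,nm in((s,"s"),(t,"t")):
    h=cv2.cvtColor(c["im"],cv2.COLOR_RGB2HSV)
    m=((h[...,0]>=12)&(h[...,0]<=32)&(h[...,1]>110)&(h[...,2]>150)).astype(np.uint8)
    n,l,st,ce=cv2.connectedComponentsWithStats(m)
    for i in range(1,n):
        if st[i,4]>100: print(nm,st[i],ce[i])
    m=((h[...,0]>=100)&(h[...,0]<=125)&(h[...,1]>150)&(h[...,2]>150)).astype(np.uint8)
    n,l,st,ce=cv2.connectedComponentsWithStats(m)
    for i in range(1,n):
        if 20<st[i,4]<400: print(nm,"blue",st[i],ce[i])
print("nut top", atz(t,210.7,271.3,.066), atz(s,290+267/5,150+292/5,.066))
print("knob top", atz(t,149.8,268.7,.121), atz(s,290+365/5,150+77/5,.121), tri([(t,149.8,268.7),(s,363,165.4)]))
E
```

```text
ball tri (array([ 0.476399  , -0.3292805 ,  0.11676462]), np.float64(0.0009412519098303769)) [ 0.47584971 -0.32960042  0.117     ] [ 0.47714934 -0.32910909  0.117     ]
cone tip-ish [ 0.45431923 -0.17020387  0.117     ]
rack corners [[0.4847, -0.1316, 0.04], [0.5147, -0.3599, 0.04], [0.4453, -0.3685, 0.04], [0.415, -0.1412, 0.04]]
s [328 200  30  18 236] [342.31779661 208.41525424]
s [ 121  324   64   37 1556] [153.13688946 341.56812339]
s [252 362  12  13 123] [257.41463415 367.77235772]
s [323 420  31  29 678] [338.05752212 434.17551622]
s blue [359 163   8   5  29] [362.5862069  165.27586207]
t [554   6  86  15 800] [596.27125  12.26875]
t [ 276    8  189   18 1322] [373.01966717  13.05673222]
t [  28   11  119   15 1232] [84.67451299 17.35876623]
t [181  10  95  14 586] [226.19795222  15.54948805]
t [    0    23   640   254 91081] [295.10847487 162.37732348]
t [401  26  51  18 530] [424.66981132  35.58301887]
t [   0   31  146   25 2906] [68.04920853 42.53165864]
t [ 402   49   45   38 1159] [422.66954271  67.17601381]
t [401  94  40  10 178] [420.61797753  99.34831461]
t [193 255  35  33 493] [210.2535497  271.32860041]
t [    0   276   640   204 84612] [334.12345767 381.75074458]
t [   9  283  178   29 3133] [ 92.29173316 295.54229173]
t blue [145 264  11  10  97] [149.94845361 268.4742268 ]
nut top [0.47392763 0.13014829 0.066     ] [0.47975068 0.12978045 0.066     ]
knob top [0.47607371 0.21150423 0.121     ] [0.48121159 0.2094172  0.121     ] (array([0.47765295, 0.21396734, 0.11684638]), np.float64(0.0022720527500047333))
```

```bash
cat >> h.py <<'E'
from scipy.spatial.transform import Rotation as Ro
def pose():
    s=robot.sense(); q=s["orientation"]; R=Ro.from_quat([q[1],q[2],q[3],q[0]]).as_matrix(); return s,np.array(s["tcp_pos"]),R
def delta(P,theta=None):
    s,p,R=pose(); d=R.T@(np.asarray(P)-p); th=np.degrees(np.arctan2(R[1,1],R[0,1]))
    tr=None if theta is None else (th-theta+180)%360-180
    print("shift(tool) mm",(d*1000).round(1),"turn",None if tr is None else round(tr,1),"now theta",round(th,1),"p",p.round(4),"tilt",np.degrees(np.arccos(-R[2,2])).round(2),"q6",np.degrees(s["joint_positions"][5]).round(1),"t",s["clock"])
E
python3 - <<'E'
from h import *
w=load("pics/wrist0.npz"); s,p,R=pose()
o=-w["R"].T@w["t"]; print("cam in tool",R.T@(o-p),"axis",R.T@w["R"][2], "xaxis",R.T@w["R"][0])
delta([.40,.13,.25],180)
E
```

```text
cam in tool [ 0.07511811  0.00067803 -0.14220912] axis [-2.89211100e-01 -4.35823605e-04  9.57265245e-01] xaxis [1.46149490e-04 9.99999865e-01 4.99434826e-04]
shift(tool) mm [-349.1 -339.9  -19. ] turn -105.9 now theta 74.1 p [0.1575 0.5525 0.2306] tilt 0.09 q6 83.7 t 0.15
```

```bash
python3 - <<'E'
from h import *
delta([.474,.13,.21],187.5)
E
```

```text
shift(tool) mm [-420.2 -319.5   21. ] turn -113.4 now theta 74.1 p [0.1575 0.5525 0.2306] tilt 0.09 q6 83.7 t 0.15
```

```bash
python3 -m crank '[[-0.04,-0.03,0,-10],[-0.08,-0.06,0.002,-20],[-0.12,-0.09,0.005,-30],[-0.16,-0.12,0.008,-40],[-0.20,-0.15,0.01,-50]]' 1 60; python3 - <<'E'
from h import *
delta([.474,.13,.21],187.5)
E
```

```text
clock: 0.78
tcp_pos: [0.3087, 0.3526, 0.2205]
orientation: [-0.001, -0.294, 0.956, -0.001]
wrist_force: [-0.1, 0.2, 0.4]
grip_width: 1.001
shift(tool) mm [ -11.4 -277.    10.7] turn -63.3 now theta 124.2 p [0.3087 0.3526 0.2205] tilt 0.11 q6 6.8 t 0.775
```

```bash
python3 -m crank '[[0,-0.05,0.002,-10],[-0.005,-0.1,0.004,-20],[-0.01,-0.15,0.006,-30],[-0.01,-0.2,0.008,-40],[-0.01,-0.24,0.01,-50]]'; python3 - <<'E'
from h import *
delta([.474,.13,.21],187.5)
E
```

```text
clock: 1.4
tcp_pos: [0.4525, 0.1586, 0.2104]
orientation: [-0.001, -0.667, 0.745, -0.0]
wrist_force: [-0.2, 0.3, 0.4]
grip_width: 0.999
shift(tool) mm [ 26.1 -24.5   0.5] turn -13.8 now theta 173.7 p [0.4525 0.1586 0.2104] tilt 0.12 q6 -71.9 t 1.4
```

```bash
python3 -m crank '[[0.013,-0.012,0,-7],[0.026,-0.0245,0,-13.8],[0.026,-0.0245,0,-13.8]]'; python3 - <<'E'
from h import *
delta([.474,.13,.21],187.5)
w=snap("wrist","w1")
E
```

```text
clock: 1.78
tcp_pos: [0.4744, 0.1293, 0.2102]
orientation: [0.001, 0.751, -0.66, 0.0]
wrist_force: [-0.2, 0.8, 0.1]
grip_width: 0.998
shift(tool) mm [-0.7  0.3  0.2] turn -0.2 now theta -172.7 p [0.4744 0.1293 0.2102] tilt 0.14 q6 -89.4 t 1.775
```

View pics/w1.png

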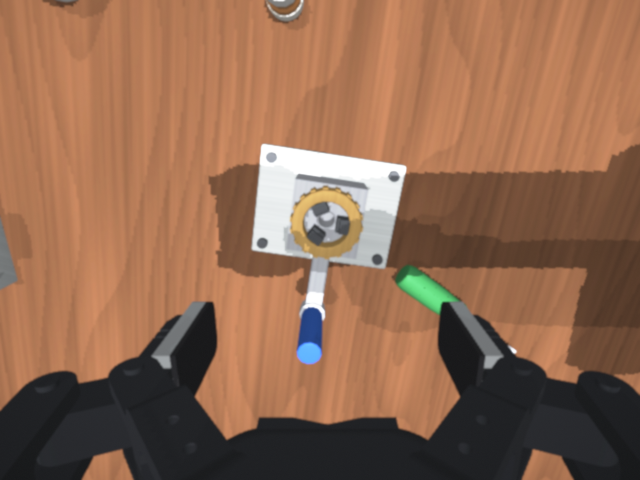

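The wrist view shows the collet ring centred near (327,222), its three jaws inside it, and the knob top at (309,352). I'll enlarge and fit.

```bash
python3 - <<'E'
from h import *
w=load("pics/w1.npz"); crop(w,240,140,420,270,4,"w1c")
h=cv2.cvtColor(w["im"],cv2.COLOR_RGB2HSV)
print(w["im"][222,297],w["im"][222,420],h[222,297],h[222,450])
m=((h[...,0]>=12)&(h[...,0]<=30)&(h[...,1]>140)&(h[...,2]>140)).astype(np.uint8)
m[:170]=0;m[270:]=0;m[:,:280]=0;m[:,380:]=0
cn,_=cv2.findContours(m,cv2.RETR_CCOMP,cv2.CHAIN_APPROX_NONE)
for c in cn:
    if len(c)>60: print(len(c),cv2.fitEllipse(c),atz(w,*cv2.fitEllipse(c)[0],.066))
print("knob",atz(w,309.5,352,.121))
# depth check of ring
print(bydepth(w,299,222),bydepth(w,357,222), bydepth(w,309,352))
E
```

```text
[225 184 110] [115  79  57] [ 19 130 225] [ 11 129 111]
knob [0.47488372 0.21257813 0.121     ]
[0.49448406 0.13426583 0.06636075] [0.4495629  0.12854336 0.06621715] [0.47519777 0.21332694 0.11994805]
```

View pics/w1c.png

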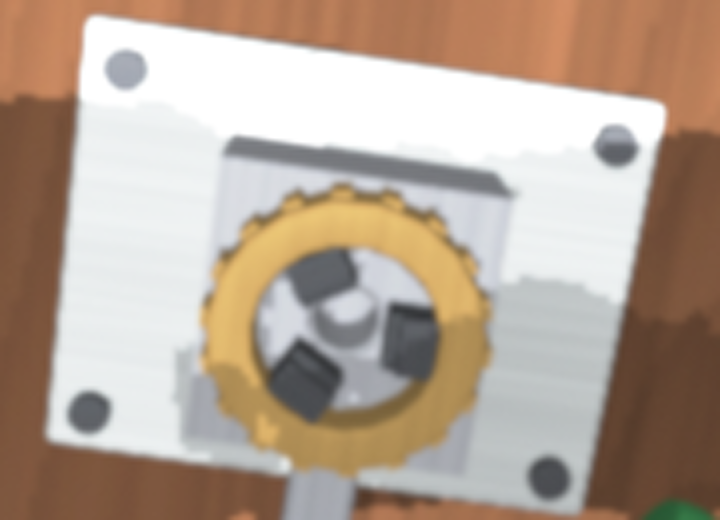

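```bash
cat >> h.py <<'E'
def overlay(c,circles,u0,v0,u1,v1,k,fn):
    im=cv2.resize(c["im"][v0:v1,u0:u1,::-1],None,fx=k,fy=k,interpolation=cv2.INTER_CUBIC)
    for (x,y,z,r,col) in circles:
        a=np.linspace(0,2*np.pi,73); P=np.array([proj(c,[x+r*np.cos(q),y+r*np.sin(q),z]) for q in a])
        P=(P-[u0,v0]+.5)*k-.5
        cv2.polylines(im,[P.round().astype(np.int32)],True,col,1,cv2.LINE_AA)
    cv2.imwrite(f"pics/{fn}.png",im)
E
python3 - <<'E'
from h import *
w=load("pics/w1.npz")
c=atz(w,240+346.5/4,140+331/4,.066); print(c)
overlay(w,[(c[0],c[1],.066,.028,(0,0,255)),(c[0],c[1],.066,.0185,(255,0,0)),(c[0],c[1],.050,.00675,(0,200,0))],280,180,375,265,7,"w1o")
t=load("pics/top0.npz")
c=np.array([.474,.1302]);overlay(t,[(c[0],c[1],.066,.028,(0,0,255)),(c[0],c[1],.066,.0185,(255,0,0)),(c[0],c[1],.050,.00675,(0,200,0))],180,240,240,300,8,"to")
E
```

```text
[0.47301041 0.13221774 0.066     ]
```

View pics/w1o.png

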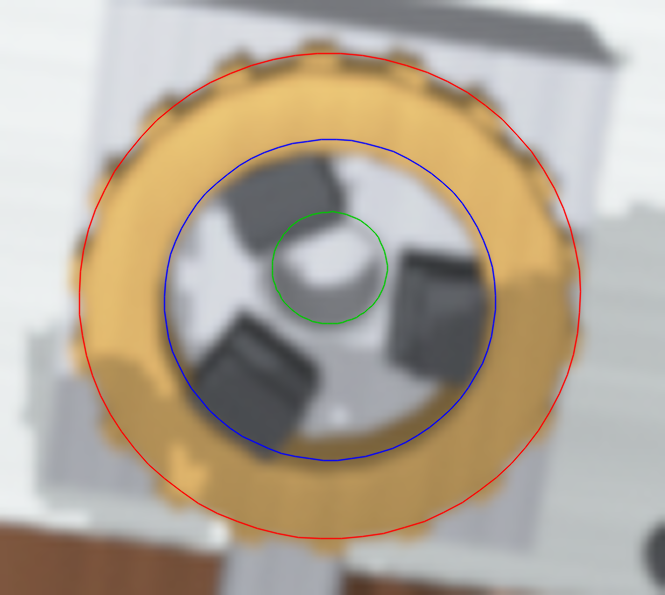

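View pics/to.png

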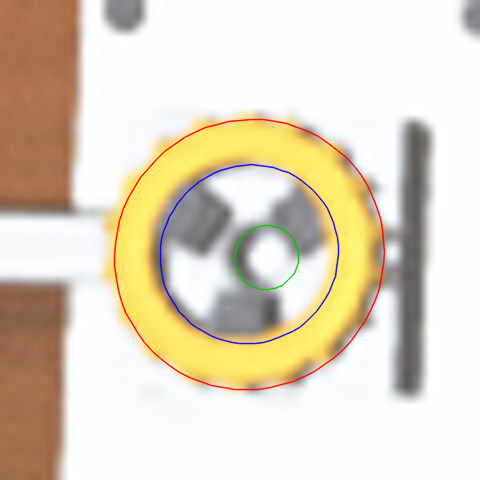

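```bash
python3 -m crank '[[0.05,0.006,-0.015,0],[0.11,0.012,-0.03,0],[0.17,0.018,-0.045,0],[0.23,0.025,-0.06,0],[0.29,0.03,-0.06,0]]'; python3 - <<'E'
from h import *
delta([.476,-.329,.27],187.5)
E
```

```text
clock: 2.45
tcp_pos: [0.4817, -0.1624, 0.2721]
orientation: [0.001, 0.751, -0.661, 0.001]
wrist_force: [1.9, -0.3, -0.2]
grip_width: 0.997
shift(tool) mm [164.6  26.9   2.5] turn -0.2 now theta -172.7 p [ 0.4817 -0.1624  0.2721] tilt 0.13 q6 -123.0 t 2.45
```

```bash
python3 -m crank '[[0.06,0.01,0.002,0],[0.12,0.02,0.002,0],[0.164,0.027,0.002,0],[0.164,0.027,0.002,0]]'; python3 - <<'E'
from h import *
delta([.476,-.329,.27],187.5)
w=snap("wrist","w2")
print("ball",atz(w,*proj(w,[.476,-.329,.117]),.117),proj(w,[.476,-.329,.117]))
E
```

```text
clock: 2.95
tcp_pos: [0.4756, -0.3303, 0.2697]
orientation: [0.001, 0.749, -0.662, 0.001]
wrist_force: [-0.1, 1.1, 1.5]
grip_width: 0.998
shift(tool) mm [-1.2 -0.6 -0.3] turn -0.5 now theta -173.0 p [ 0.4756 -0.3303  0.2697] tilt 0.1 q6 -138.1 t 2.95
ball [ 0.476 -0.329  0.117] [324.96838862 217.92218217]
```

View pics/w2.png

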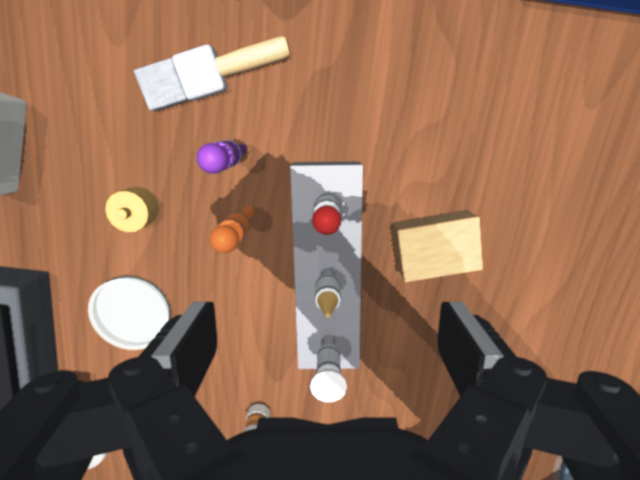

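The red ball is at about (327,219); the cone is at (328,300) and the disc at (328,384). The rack is aligned with the tool.

```bash
python3 - <<'E'
from h import *
w=load("pics/w2.npz")
h=cv2.cvtColor(w["im"],cv2.COLOR_RGB2HSV)
m=(((h[...,0]<5)|(h[...,0]>174))&(h[...,1]>180)&(h[...,2]>60)).astype(np.uint8)
n,l,st,ce=cv2.connectedComponentsWithStats(m)
for i in range(1,n):
    if st[i,4]>100: print(st[i],ce[i],atz(w,*ce[i],.117), atz(w,st[i,0]+st[i,2]/2-.5,st[i,1]+st[i,3]/2-.5,.117))
print(atz(w,328,213,.045))
s,p,R=pose(); print("TCP-frame collet: now compare")
c=np.array([.4736,.1322]); 
delta([.476,-.3297,.0625],187.5)
E
```

```text
[314 207  26  26 520] [326.30384615 219.76538462] [ 0.47475054 -0.32761908  0.117     ] [ 0.4746211  -0.32785647  0.117     ]
[ 0.47179766 -0.31651876  0.045     ]
TCP-frame collet: now compare
shift(tool) mm [ 1.100e+00 -1.000e-01  2.074e+02] turn -0.3 now theta -172.8 p [ 0.4757 -0.3284  0.2699] tilt 0.04 q6 -138.1 t 3.0
```

```bash
python3 - <<'E'
from h import *
for k in range(2):
    print(pose()[1])
    w=snap("wrist",f"w3{k}"); print(pose()[1])
    h=cv2.cvtColor(w["im"],cv2.COLOR_RGB2HSV)
    m=(((h[...,0]<5)|(h[...,0]>174))&(h[...,1]>180)&(h[...,2]>60)).astype(np.uint8)
    n,l,st,ce=cv2.connectedComponentsWithStats(m)
    for i in range(1,n):
        if st[i,4]>100: print(st[i],ce[i],atz(w,*ce[i],.117))
E
```

```text
[ 0.47570411 -0.32844545  0.26990327]
[ 0.47581865 -0.32742843  0.27016845]
[314 205  26  26 527] [326.68500949 217.29411765] [ 0.47483112 -0.32764829  0.117     ]
[ 0.47581865 -0.32742843  0.27016845]
[ 0.47592789 -0.32689123  0.27038778]
[315 203  26  26 529] [327.12854442 215.73913043] [ 0.47476922 -0.3278573   0.117     ]
```

```bash
python3 - <<'E'
from h import *
delta([.4755,-.3287,.063],187.5)
E
python3 -m crank '[[0.001,0,0.03,0],[0.0015,0,0.07,0],[0.0015,0,0.11,0],[0.0015,0,0.14,0],[0.0015,0,0.14,0]]'
python3 - <<'E'
from h import *
delta([.4755,-.3287,.063],187.5)
E
```

```text
shift(tool) mm [  1.5   0.7 207.4] turn -0.2 now theta -172.7 p [ 0.4759 -0.3269  0.2704] tilt 0.06 q6 -138.1 t 3.1
clock: 3.72
tcp_pos: [0.4747, -0.3251, 0.1283]
orientation: [0.0, 0.752, -0.66, -0.003]
wrist_force: [0.3, 0.9, 0.9]
grip_width: 1.001
shift(tool) mm [ 3.9 -0.5 65.3] turn -0.0 now theta -172.5 p [ 0.4747 -0.3251  0.1283] tilt 0.29 q6 -138.2 t 3.725
```

```bash
python3 -m crank '[[0.004,0,0.02,0],[0.004,0,0.02,0],[0.004,0,0.02,0],[0.004,0,0.02,0]]'
python3 - <<'E'
from h import *
delta([.4755,-.3287,.063],187.5)
w=snap("wrist","w4"); delta([.4755,-.3287,.063],187.5)
h=cv2.cvtColor(w["im"],cv2.COLOR_RGB2HSV)
m=(((h[...,0]<5)|(h[...,0]>174))&(h[...,1]>180)&(h[...,2]>60)).astype(np.uint8)
n,l,st,ce=cv2.connectedComponentsWithStats(m)
for i in range(1,n):
        if st[i,4]>100: print(st[i],ce[i],atz(w,*ce[i],.117))
E
```

```text
clock: 4.22
tcp_pos: [0.476, -0.3294, 0.1099]
orientation: [0.0, 0.752, -0.66, -0.001]
wrist_force: [-0.7, -0.6, -0.2]
grip_width: 0.999
shift(tool) mm [-0.7  0.3 46.9] turn -0.0 now theta -172.5 p [ 0.476  -0.3294  0.1099] tilt 0.14 q6 -138.4 t 4.225
shift(tool) mm [-0.6  0.2 46.6] turn -0.0 now theta -172.5 p [ 0.4759 -0.3294  0.1096] tilt 0.17 q6 -138.4 t 4.275
[ 299  288   57   58 2545] [327.06679764 316.54302554] [ 0.47476857 -0.32770656  0.117     ]
```

View pics/w4.png

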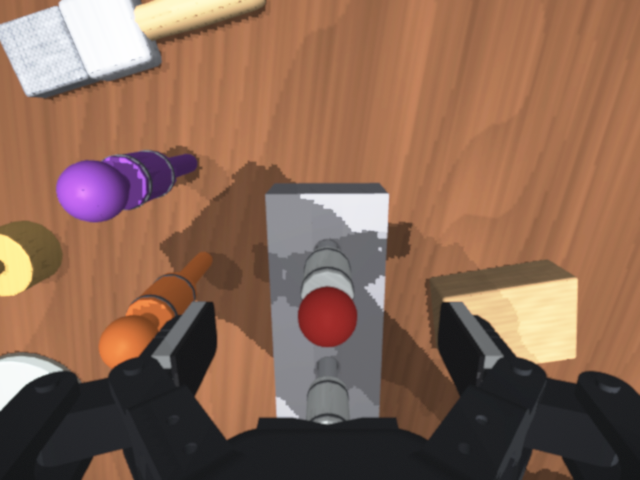

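```bash
python3 -m crank '[[-0.0006,0,0.02,0],[-0.0006,0,0.036,0],[-0.0006,0,0.0466,0],[-0.0006,0,0.0466,0],[-0.0006,0,0.0466,0]]'
python3 - <<'E'
from h import *
delta([.4755,-.3287,.063],187.5)
E
```

```text
clock: 4.9
tcp_pos: [0.4759, -0.3289, 0.0633]
orientation: [0.0, 0.752, -0.66, -0.001]
wrist_force: [-0.0, 0.8, 0.5]
grip_width: 1.002
shift(tool) mm [-0.2  0.4  0.3] turn -0.0 now theta -172.5 p [ 0.4759 -0.3289  0.0633] tilt 0.14 q6 -138.4 t 4.9
```

```bash
python3 -m crank '[[0,0,0,0],[0,0,0,0],[0,0,0,0],[0,0,0,0],[0,0,0,0]]' 0 50
python3 - <<'E'
from h import *
delta([.4755,-.3287,.063],187.5)
w=snap("wrist","w5")
E
```

```text
clock: 5.52
tcp_pos: [0.476, -0.329, 0.0636]
orientation: [0.0, 0.752, -0.66, -0.001]
wrist_force: [-1.0, 0.3, 2.1]
grip_width: 0.268
shift(tool) mm [-0.4  0.4  0.6] turn -0.0 now theta -172.5 p [ 0.476  -0.329   0.0636] tilt 0.12 q6 -138.4 t 5.525
```

View pics/w5.png

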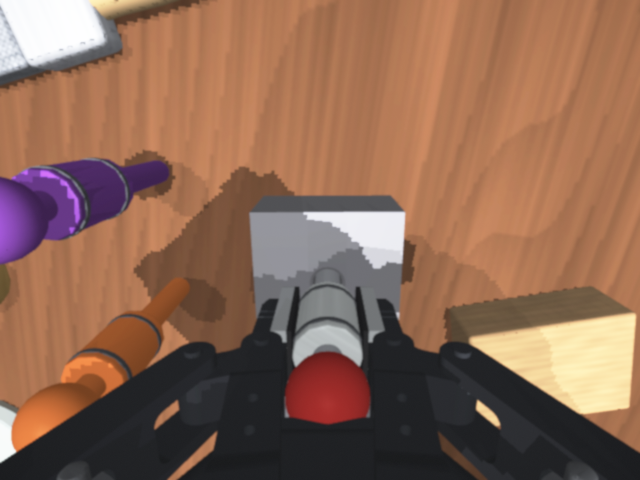

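The pads hold the collar and the red ball is centred at (327,397). I'll lift it.

```bash
python3 -m crank '[[0,0,-0.008,0],[0,0,-0.02,0],[0,0,-0.04,0],[0,0,-0.065,0],[0,0,-0.095,0]]'
python3 - <<'E'
from h import *
delta([.476,-.329,.2],187.5)
E
python3 -m crank '[[0,0,-0.02,0],[0,0,-0.03,0],[0,0,-0.03,0]]'
python3 - <<'E'
from h import *
w=snap("wrist","w6"); s=snap("scene","s6");crop(s,130,220,330,420,3,"s6c")
h=cv2.cvtColor(w["im"],cv2.COLOR_RGB2HSV)
m=(((h[...,0]<5)|(h[...,0]>174))&(h[...,1]>180)&(h[...,2]>60)).astype(np.uint8)
n,l,st,ce=cv2.connectedComponentsWithStats(m)
sn,p,R=pose()
print(sn["wrist_force"],sn["moment"],sn["grip_width"])
for i in range(1,n):
    if st[i,4]>100: print(st[i],ce[i],R.T@(atz(w,*ce[i],p[2]+.117-.0636)-p))
delta([.4723,.1312,.2],187.5)
E
```

```text
clock: 6.2
tcp_pos: [0.4758, -0.3288, 0.1596]
orientation: [0.0, 0.752, -0.66, -0.001]
wrist_force: [1.0, -0.0, -1.8]
grip_width: 0.27
shift(tool) mm [  0.1  -0.1 -40.4] turn -0.0 now theta -172.5 p [ 0.4758 -0.3288  0.1596] tilt 0.16 q6 -138.4 t 6.2
clock: 6.58
tcp_pos: [0.4763, -0.3292, 0.1904]
orientation: [0.0, 0.752, -0.66, -0.001]
wrist_force: [-0.0, -0.5, -2.3]
grip_width: 0.264
[-0.42362406 -0.06631948 -2.27927842] [ 0.00480755 -0.00901986 -0.02423369] 0.2685850015523651
[ 286  353   83   70 4650] [327.15612903 389.67655914] [ 0.00012403  0.00044993 -0.05339955]
shift(tool) mm [-456.3  -56.6  -10. ] turn -0.0 now theta -172.5 p [ 0.4755 -0.3285  0.1888] tilt 0.24 q6 -138.4 t 6.675
```

View pics/w6.png

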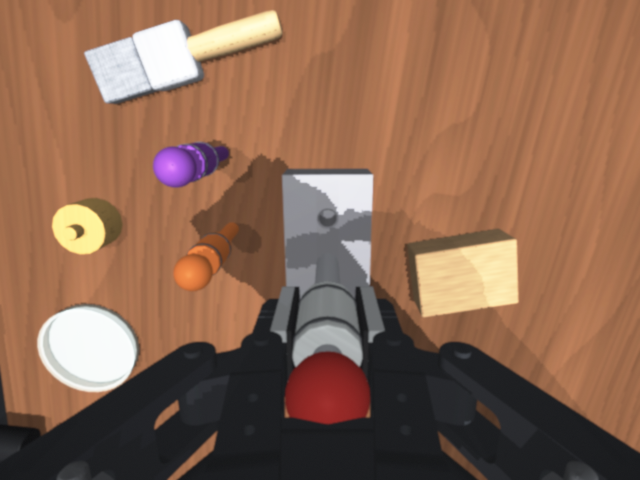

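View pics/s6c.png

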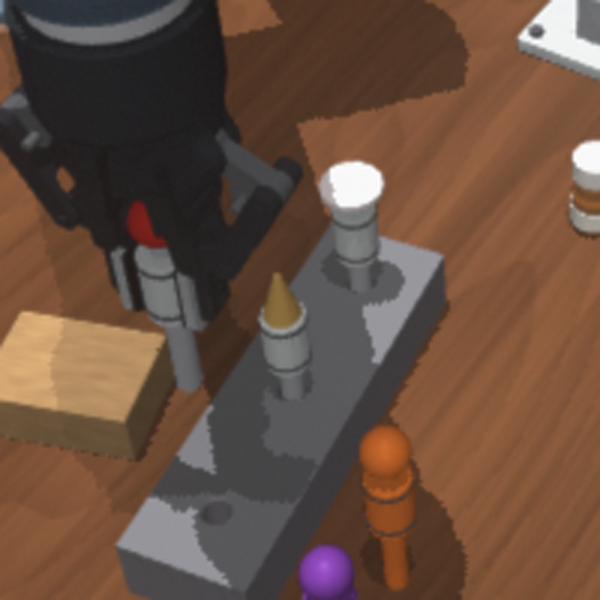

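The gauge is lifted with the shank hanging straight at (327,265), and the other two are still standing. Next I'll carry it high over to the collet.

```bash
python3 -m crank '[[-0.02,-0.002,-0.03,0],[-0.06,-0.006,-0.04,0],[-0.11,-0.012,-0.04,0],[-0.16,-0.02,-0.04,0],[-0.21,-0.026,-0.04,0]]'
python3 -m crank '[[-0.05,-0.006,0,0],[-0.10,-0.012,0,0],[-0.14,-0.02,0.01,0],[-0.17,-0.026,0.02,0],[-0.19,-0.03,0.02,0]]'
python3 - <<'E'
from h import *
delta([.4742,.131,.16],187.5)
E
```

```text
clock: 7.3
tcp_pos: [0.4733, -0.1153, 0.2282]
orientation: [0.0, 0.752, -0.66, -0.003]
wrist_force: [0.4, 0.0, -0.9]
grip_width: 0.264
clock: 7.92
tcp_pos: [0.4767, 0.0785, 0.2068]
orientation: [0.002, 0.752, -0.659, -0.005]
wrist_force: [0.0, -0.3, -1.1]
grip_width: 0.261
shift(tool) mm [-52.1  -4.8  47. ] turn 0.0 now theta -172.5 p [0.4767 0.0785 0.2068] tilt 0.55 q6 -95.8 t 7.925
```

```bash
python3 -m crank '[[-0.02,-0.002,0.01,0],[-0.04,-0.004,0.03,0],[-0.052,-0.005,0.05,0],[-0.052,-0.005,0.058,0],[-0.052,-0.005,0.058,0]]'
python3 -m crank '[[0,0,0,0],[0,0,0,0]]'
python3 - <<'E'
from h import *
delta([.4742,.131,.16],187.5)
w=snap("wrist","w7"); s=snap("scene","s7");crop(s,290,120,410,260,5,"s7c"); t=snap("top","t7"); crop(t,120,200,280,320,5,"t7c")
delta([.4742,.131,.16],187.5)
E
```

```text
clock: 8.55
tcp_pos: [0.4734, 0.1304, 0.1481]
orientation: [0.003, 0.752, -0.659, -0.005]
wrist_force: [0.3, 0.1, -1.0]
grip_width: 0.267
clock: 8.8
tcp_pos: [0.474, 0.1301, 0.1488]
orientation: [0.002, 0.752, -0.659, -0.005]
wrist_force: [-1.4, 0.4, -0.8]
grip_width: 0.265
shift(tool) mm [ -0.9  -0.3 -11.2] turn -0.0 now theta -172.5 p [0.474  0.1301 0.1488] tilt 0.6 q6 -89.7 t 8.8
shift(tool) mm [ -0.7  -0.4 -11.4] turn 0.0 now theta -172.5 p [0.4738 0.1303 0.1486] tilt 0.62 q6 -89.7 t 8.95
```

View pics/w7.png

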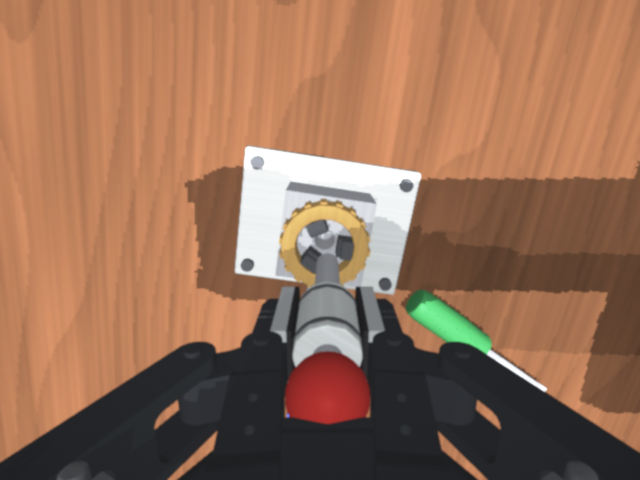

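View pics/s7c.png

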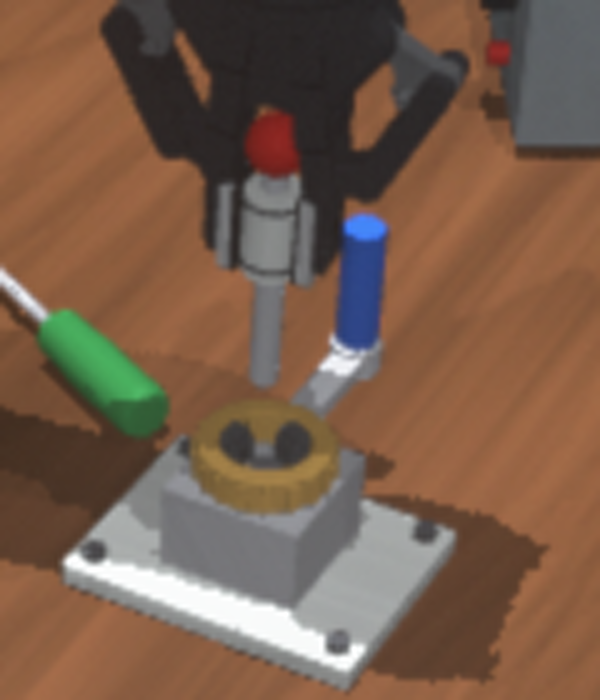

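```bash
python3 - <<'E'
from h import *
w=load("pics/w7.npz"); s,p,R=pose()
c=(.4735,.1322)
g=R@np.array([-.0012,.0006,.0535])+p; print(g)
b=R@np.array([-.0012,.0006,-.0534])+p
B=(0,0,255)
overlay(w,[(c[0],c[1],.066,.028,B),(c[0],c[1],.066,.0185,(255,0,0)),(g[0],g[1],g[2],.006,(0,255,0)),(g[0],g[1],g[2]+.003,.006,(0,255,0)),(b[0],b[1],b[2],.012,(255,255,0))],270,180,385,300,6,"w7o")
E
```

```text
[0.47249698 0.13155391 0.09512526]
```

View pics/w7o.png

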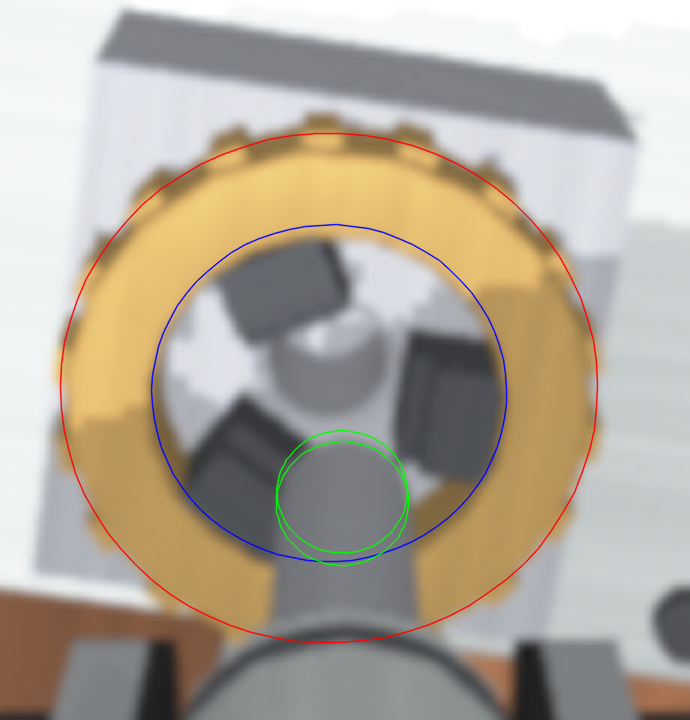

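```bash
python3 - <<'E'
from h import *
delta([.4749,.1311,.125],187.5)
E
python3 -m crank '[[-0.0007,-0.0013,0.01,0],[-0.0007,-0.0013,0.024,0],[-0.0007,-0.0013,0.024,0],[-0.0007,-0.0013,0.024,0]]'
python3 - <<'E'
from h import *
w=snap("wrist","w8")
s,p,R=pose();c=(.4736,.1322)
g=R@np.array([-.0012,.0006,.0535])+p; print(g)
overlay(w,[(c[0],c[1],.066,.028,(0,0,255)),(c[0],c[1],.066,.0185,(255,0,0)),(g[0],g[1],g[2],.006,(0,255,0))],260,190,395,310,5,"w8o")
delta([.4749,.1311,.0785],187.5)
E
```

```text
shift(tool) mm [-0.6 -1.4 23.6] turn 0.0 now theta -172.5 p [0.4738 0.1303 0.1486] tilt 0.62 q6 -89.7 t 8.95
clock: 9.45
tcp_pos: [0.4744, 0.1312, 0.1243]
orientation: [0.003, 0.752, -0.659, -0.005]
wrist_force: [0.1, 0.2, -1.6]
grip_width: 0.272
[0.47346758 0.13249808 0.07112448]
shift(tool) mm [ 0.3 -0.6 46.1] turn 0.0 now theta -172.5 p [0.4748 0.1312 0.1246] tilt 0.62 q6 -89.6 t 9.5
```

View pics/w8o.png

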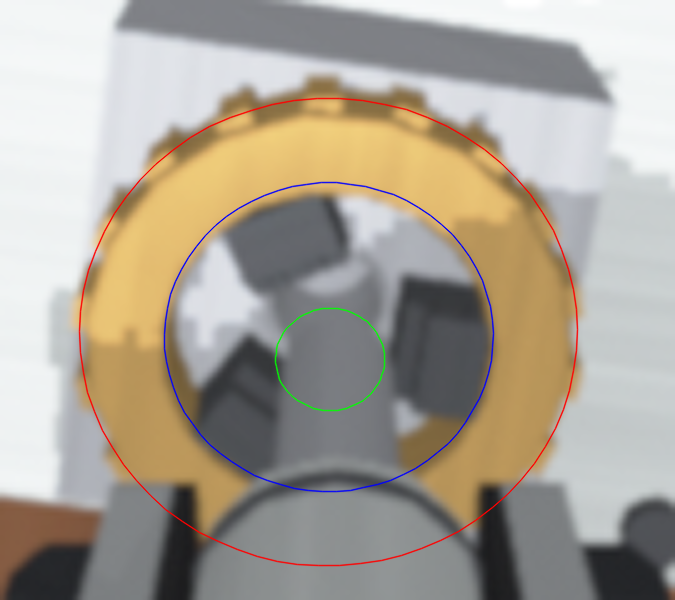

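```bash
python3 -m crank '[[0.0003,-0.0007,0.007,0],[0.0003,-0.0007,0.014,0],[0.0003,-0.0007,0.02,0],[0.0003,-0.0007,0.02,0]]'
python3 - <<'E'
from h import *
delta([.4749,.1311,.0785],187.5); print(robot.sense()["moment"])
E
```

```text
clock: 10.0
tcp_pos: [0.4746, 0.131, 0.1038]
orientation: [0.003, 0.752, -0.659, -0.005]
wrist_force: [-0.4, -0.2, -2.2]
grip_width: 0.266
shift(tool) mm [ 0.  -0.6 25.3] turn 0.0 now theta -172.5 p [0.4746 0.131  0.1038] tilt 0.71 q6 -89.6 t 10.0
[-0.05143535  0.06133854  0.02886544]
```

```bash
python3 -m crank '[[0,-0.0003,0.005,0],[0,-0.0003,0.01,0],[0,-0.0003,0.013,0],[0,-0.0003,0.013,0]]'
python3 - <<'E'
from h import *
delta([.4749,.1311,.0785],187.5); print(robot.sense()["moment"])
E
```

```text
clock: 10.5
tcp_pos: [0.4749, 0.1315, 0.0905]
orientation: [0.003, 0.752, -0.659, -0.006]
wrist_force: [2.0, 3.5, -3.5]
grip_width: 0.265
shift(tool) mm [ 0.5 -0.1 12. ] turn 0.0 now theta -172.5 p [0.4749 0.1315 0.0905] tilt 0.72 q6 -89.6 t 10.5
[ 0.77737438 -0.2759758  -0.05829764]
```

```bash
python3 -m crank '[[-0.0005,-0.0004,0.004,0],[-0.0005,-0.0004,0.007,0],[-0.0005,-0.0004,0.01,0],[-0.0005,-0.0004,0.01,0]]'
python3 - <<'E'
from h import *
delta([.4749,.1311,.0785],187.5); print(robot.sense()["moment"])
E
```

```text
clock: 11.0
tcp_pos: [0.4748, 0.1319, 0.0801]
orientation: [0.003, 0.752, -0.659, -0.006]
wrist_force: [-0.5, 1.1, -2.1]
grip_width: 0.267
shift(tool) mm [0.8 0.  1.6] turn 0.0 now theta -172.5 p [0.4748 0.1319 0.0801] tilt 0.74 q6 -89.6 t 11.0
[ 0.17654977 -0.10601732  0.04683667]
```

```bash
python3 -m crank '[[0,0,0.001,0],[0,0,0.002,0],[0,0,0.0028,0],[0,0,0.0028,0]]'
python3 - <<'E'
from h import *
delta([.4749,.1311,.0785],187.5); print(robot.sense()["moment"])
E
```

```text
clock: 11.5
tcp_pos: [0.475, 0.1319, 0.0785]
orientation: [0.003, 0.752, -0.659, -0.005]
wrist_force: [-2.1, 0.2, 8.3]
grip_width: 0.268
shift(tool) mm [0.8 0.2 0. ] turn 0.0 now theta -172.5 p [0.475  0.1319 0.0785] tilt 0.69 q6 -89.6 t 11.5
[ 0.12309174  0.74428939 -0.0230456 ]
```

Upward force of 8 N at TCP z 0.0785, exactly the predicted home height, so the foot is on the floor. Releasing.

```bash
python3 -m crank '[[0,0,-0.0005,0],[0,0,-0.0005,0],[0,0,-0.0005,0],[0,0,-0.0005,0]]' 0.7
python3 - <<'E'
from h import *
delta([.4749,.1311,.0785],187.5); print(robot.sense()["moment"])
w=snap("wrist","w9"); s=snap("scene","s9");crop(s,290,120,410,260,5,"s9c")
E
```

```text
clock: 12.0
tcp_pos: [0.475, 0.1318, 0.0789]
orientation: [0.003, 0.752, -0.659, -0.006]
wrist_force: [0.6, 0.1, 0.2]
grip_width: 0.701
shift(tool) mm [0.7 0.1 0.4] turn 0.0 now theta -172.5 p [0.475  0.1318 0.0789] tilt 0.7 q6 -89.6 t 12.0
[1.33280875e-02 2.57754151e-02 5.75692256e-05]
```

View pics/w9.png

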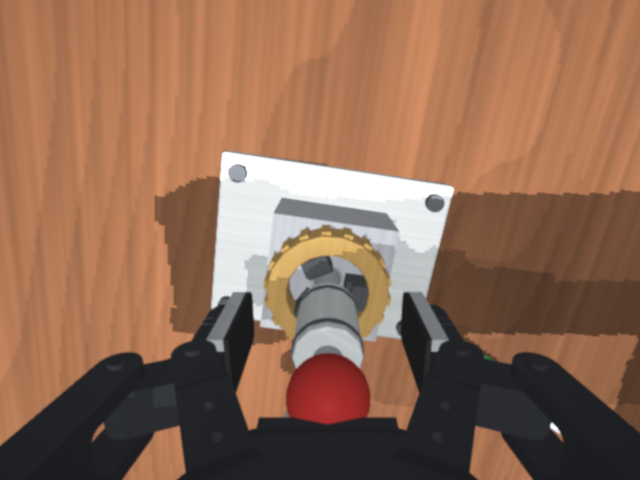

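View pics/s9c.png

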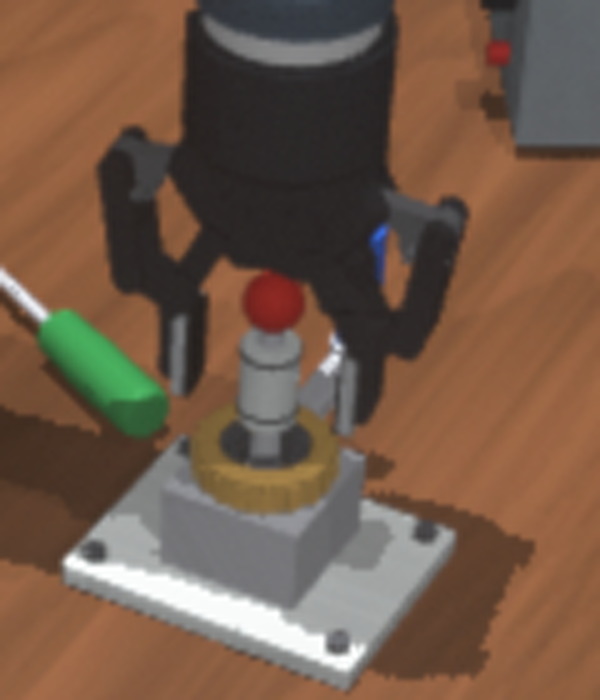

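The gauge is standing upright and released in the collet, with the ball at (273,302) in the scene crop. I'll retract straight up and go over the knob.

```bash
python3 -m crank '[[0,0,-0.03,0],[0,0,-0.07,0],[0,0,-0.105,0],[0,0,-0.105,0]]'
python3 - <<'E'
from h import *
delta([.4762,.213,.18],179)
w=snap("wrist","w10"); crop(w,230,120,430,330,3,"w10c")
print(robot.sense()["wrist_force"])
E
```

```text
clock: 12.6
tcp_pos: [0.4786, 0.1318, 0.1868]
orientation: [0.0, 0.752, -0.659, -0.003]
wrist_force: [0.2, -0.1, -0.1]
grip_width: 0.701
shift(tool) mm [-80.7  -8.3   7.1] turn 8.5 now theta -172.5 p [0.4786 0.1318 0.1868] tilt 0.4 q6 -89.6 t 12.6
[-0.39492733  0.77730054  0.55613264]
```

View pics/w10.png

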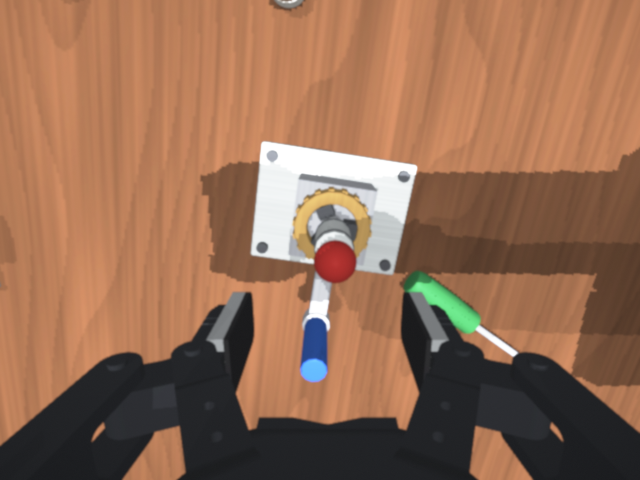

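The gauge stands upright in the collet, with the ball at (335,262) and the knob top at (314,370). Moving over the knob.

```bash
python3 -m crank '[[-0.03,-0.003,0,3],[-0.06,-0.006,0,6],[-0.0807,-0.0083,0,8.5],[-0.0807,-0.0083,0,8.5],[-0.0807,-0.0083,0,8.5]]'
python3 - <<'E'
from h import *
w=snap("wrist","w11")
h=cv2.cvtColor(w["im"],cv2.COLOR_RGB2HSV)
print("knob depth-ish")
m=((h[...,0]>=100)&(h[...,0]<=125)&(h[...,1]>150)&(h[...,2]>180)).astype(np.uint8)
n,l,st,ce=cv2.connectedComponentsWithStats(m)
s,p,R=pose()
for i in range(1,n):
    if st[i,4]>100: print(st[i],ce[i],atz(w,*ce[i],.121), R.T@(atz(w,*ce[i],.121)-p))
delta([.4762,.213,.081],179)
E
```

```text
clock: 13.28
tcp_pos: [0.4743, 0.2121, 0.1841]
orientation: [-0.003, -0.701, 0.713, 0.005]
wrist_force: [-0.0, -0.6, -0.5]
grip_width: 0.696
knob depth-ish
shift(tool) mm [ -0.8  -2.8 103.4] turn -0.0 now theta 179.0 p [0.4745 0.212  0.1844] tilt 0.61 q6 -72.1 t 13.325
```

View pics/w11.png

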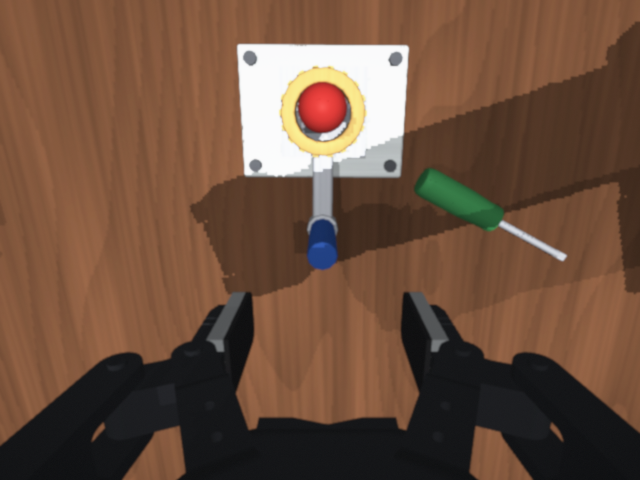

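Knob top at (322,255) between the open fingers (midline u=327), arm straight up the picture.

```bash
python3 - <<'E'
from h import *
w=load("pics/w11.npz"); s,p,R=pose()
k=atz(w,322.3,255.5,.121); r=atz(w,323,111,.066); print(k,r,k-r,R.T@(k-p))
crop(w,290,200,360,290,7,"w11c")
E
```

```text
[0.47513263 0.21337062 0.121     ] [0.47308743 0.13313472 0.066     ] [0.0020452 0.0802359 0.055    ] [-0.00125348 -0.00127679  0.06339987]
```

View pics/w11c.png

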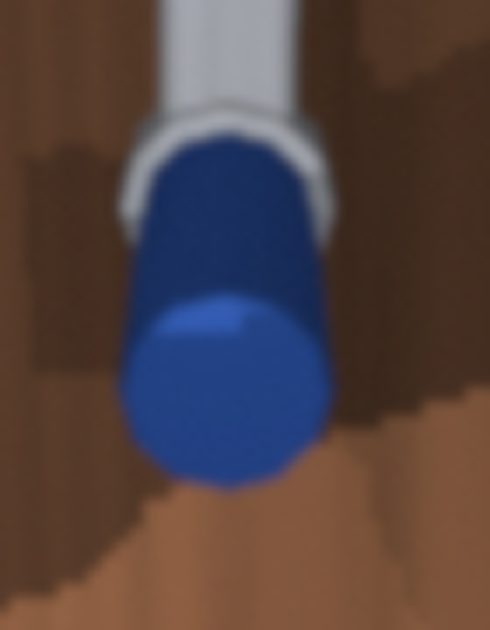

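```bash
python3 -m crank '[[-0.0015,-0.002,0.03,0],[-0.0015,-0.002,0.065,0],[-0.0015,-0.002,0.101,0],[-0.0015,-0.002,0.101,0],[-0.0015,-0.002,0.101,0]]'
python3 - <<'E'
from h import *
delta([.4762,.2134,.083],179); print(robot.sense()["wrist_force"])
E
python3 -m crank '[[0,0,0,0],[0,0,0,0],[0,0,0,0],[0,0,0,0]]' 0 40
python3 - <<'E'
from h import *
delta([.4762,.2134,.083],179)
w=snap("wrist","w12")
E
```

```text
clock: 13.95
tcp_pos: [0.4761, 0.2134, 0.0844]
orientation: [-0.002, -0.701, 0.713, 0.004]
wrist_force: [-0.2, 0.3, -0.5]
grip_width: 0.701
shift(tool) mm [ 0.  -0.1  1.4] turn -0.0 now theta 179.0 p [0.4761 0.2134 0.0844] tilt 0.57 q6 -72.0 t 13.95
[-0.19459132  0.33936793 -0.50501396]
clock: 14.45
tcp_pos: [0.477, 0.2137, 0.0858]
orientation: [-0.001, -0.701, 0.713, 0.004]
wrist_force: [-1.4, -0.3, 6.5]
grip_width: 0.197
shift(tool) mm [0.4 0.8 2.8] turn -0.0 now theta 179.0 p [0.477  0.2137 0.0858] tilt 0.45 q6 -72.0 t 14.45
```

View pics/w12.png

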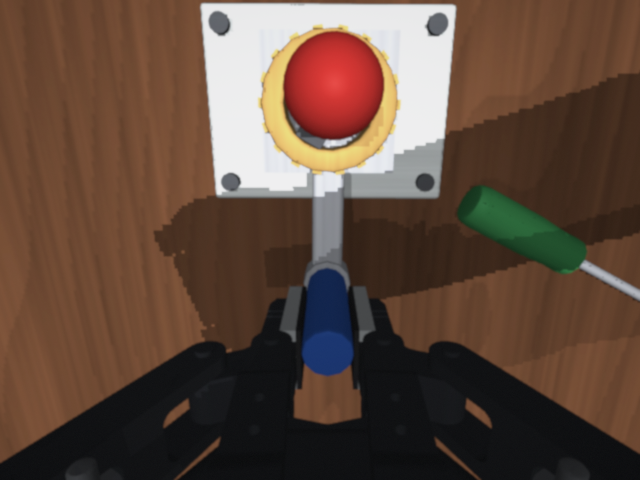

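The knob is gripped at (327,330), with the arm running up to the nut. I'll turn clockwise along the arc (r = 80 mm, turning the tool with it), 25° first.

```bash
python3 -m crank '[[0.0003,-0.007,0,5],[0.0012,-0.0139,0,10],[0.0027,-0.0207,0,15],[0.0048,-0.0274,0,20],[0.0075,-0.0338,0,25]]'
cat >> h.py <<'E'
C=np.array([.4752,.1332])
def arc():
    s,p,R=pose(); v=p[:2]-C; print("t",s["clock"],"r",np.linalg.norm(v).round(4),"arm ang",np.degrees(np.arctan2(v[1],v[0])).round(1),"theta",np.degrees(np.arctan2(R[1,1],R[0,1])).round(1),"F",s["wrist_force"].round(1),"M",s["moment"].round(2),"w",round(s["grip_width"],3),"z",p[2].round(4))
    u=v/np.linalg.norm(v); f=s["wrist_force"][:2]; print("F radial",f@u,"F tang(cw)",f@np.array([u[1],-u[0]]))
    cc=R.T@np.array([C[0]-p[0],C[1]-p[1],0]); print("centre in tool",cc.round(4))
    for a in (5,10,15,20,25):
        A=np.radians(a); d=-cc[:2]; q=cc[:2]+np.array([d[0]*np.cos(A)-d[1]*np.sin(A),d[0]*np.sin(A)+d[1]*np.cos(A)]); q*=1; print(a,q.round(4))
E
python3 -c "
from h import *
arc()"
```

```text
clock: 15.12
tcp_pos: [0.5103, 0.2054, 0.0857]
orientation: [-0.003, -0.529, 0.849, 0.003]
wrist_force: [-2.0, -1.3, 3.3]
grip_width: 0.202
t 15.125 r 0.0803 arm ang 64.1 theta 153.8 F [-2.  -1.3  3.3] M [-0.26  0.18  0.18] w 0.202 z 0.0857
F radial -2.033438981545512 F tang(cw) -1.2312189333044696
centre in tool [ 0.0803 -0.0003  0.0001]
5 [ 0.0003 -0.007 ]
10 [ 0.0012 -0.0139]
15 [ 0.0027 -0.0208]
20 [ 0.0047 -0.0275]
25 [ 0.0074 -0.0339]
```

```bash
python3 -m crank '[[0.0003,-0.007,0,5],[0.0012,-0.0139,0,10],[0.0027,-0.0207,0,15],[0.0048,-0.0274,0,20],[0.0075,-0.0338,0,25]]'
python3 -c "
from h import *
arc()"
```

```text
clock: 15.75
tcp_pos: [0.5374, 0.1837, 0.0858]
orientation: [-0.003, -0.332, 0.943, 0.003]
wrist_force: [-1.6, -0.5, 2.5]
grip_width: 0.191
t 15.75 r 0.0801 arm ang 39.1 theta 128.7 F [-1.6 -0.5  2.5] M [-0.1  -0.04  0.27] w 0.191 z 0.0858
F radial -1.5711017139402708 F tang(cw) -0.5799628127298938
centre in tool [ 0.0801 -0.0004  0.0003]
5 [ 0.0003 -0.007 ]
10 [ 0.0011 -0.0139]
15 [ 0.0026 -0.0207]
20 [ 0.0047 -0.0274]
25 [ 0.0073 -0.0339]
```

```bash
python3 -m crank '[[0.0003,-0.007,0,5],[0.0012,-0.0139,0,10],[0.0012,-0.0139,0,10]]'
python3 -c "
from h import *
arc()
w=snap('wrist','w13')"
```

```text
clock: 16.12
tcp_pos: [0.5456, 0.1713, 0.0858]
orientation: [-0.003, -0.248, 0.969, 0.001]
wrist_force: [0.1, -3.2, -0.6]
grip_width: 0.201
t 16.125 r 0.08 arm ang 28.4 theta 118.8 F [ 0.1 -3.2 -0.6] M [-0.53 -0.34  0.07] w 0.201 z 0.0858
F radial -1.4997294480726013 F tang(cw) 2.8822183168651523
centre in tool [0.08   0.0005 0.0004]
5 [ 0.0003 -0.007 ]
10 [ 0.0013 -0.0139]
15 [ 0.0028 -0.0207]
20 [ 0.005  -0.0273]
25 [ 0.0077 -0.0338]
```

View pics/w13.png

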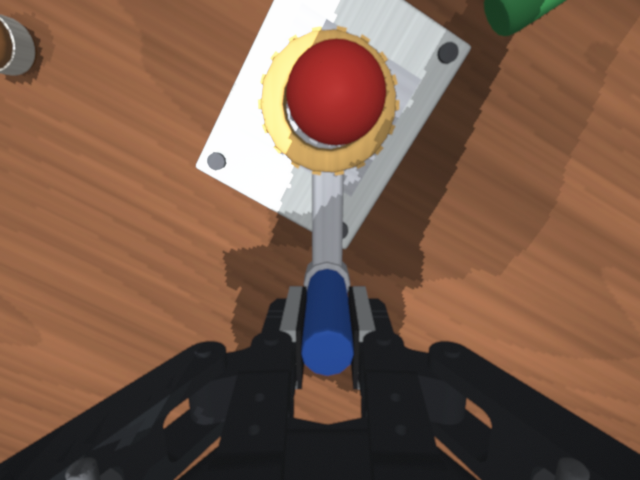

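```bash
python3 -m crank '[[0.0001,-0.0035,0,2.5],[0.0003,-0.007,0,5],[0.0003,-0.007,0,5]]'
python3 -c "
from h import *
arc()"
```

```text
clock: 16.55
tcp_pos: [0.5486, 0.1652, 0.0858]
orientation: [-0.003, -0.206, 0.979, 0.001]
wrist_force: [-1.0, 0.2, 0.9]
grip_width: 0.201
t 16.55 r 0.08 arm ang 23.6 theta 113.8 F [-1.   0.2  0.9] M [ 0.05 -0.05  0.08] w 0.201 z 0.0858
F radial -0.8442727909253455 F tang(cw) -0.5788469076891821
centre in tool [0.08   0.0003 0.0005]
5 [ 0.0003 -0.007 ]
10 [ 0.0013 -0.0139]
15 [ 0.0028 -0.0207]
20 [ 0.0049 -0.0274]
25 [ 0.0076 -0.0338]
```

```bash
python3 -m crank '[[0.0001,-0.0035,0,2.5],[0.0003,-0.007,0,5],[0.0003,-0.007,0,5]]'
python3 -c "
from h import *
arc()"
```

```text
clock: 16.92
tcp_pos: [0.551, 0.1589, 0.0858]
orientation: [-0.003, -0.164, 0.987, 0.002]
wrist_force: [-0.8, 0.4, -0.1]
grip_width: 0.198
t 16.925 r 0.08 arm ang 18.8 theta 108.8 F [-0.8  0.4 -0.1] M [ 0.07 -0.14  0.19] w 0.198 z 0.0858
F radial -0.586695878799941 F tang(cw) -0.6423356697053091
centre in tool [0.08   0.0001 0.0005]
5 [ 0.0003 -0.007 ]
10 [ 0.0012 -0.0139]
15 [ 0.0028 -0.0207]
20 [ 0.0049 -0.0274]
25 [ 0.0076 -0.0338]
```

```bash
python3 -m crank '[[0.0001,-0.0035,0,2.5],[0.0003,-0.0056,0,4],[0.0003,-0.0056,0,4]]'
python3 -c "
from h import *
arc()"
```

```text
clock: 17.3
tcp_pos: [0.5526, 0.1536, 0.0858]
orientation: [-0.003, -0.129, 0.992, 0.002]
wrist_force: [-0.1, 1.3, 0.5]
grip_width: 0.195
t 17.3 r 0.08 arm ang 14.8 theta 104.8 F [-0.1  1.3  0.5] M [ 0.36 -0.17  0.19] w 0.195 z 0.0858
F radial 0.2550246698889533 F tang(cw) -1.3024470642111212
centre in tool [0.08   0.     0.0005]
5 [ 0.0003 -0.007 ]
10 [ 0.0012 -0.0139]
15 [ 0.0027 -0.0207]
20 [ 0.0048 -0.0274]
25 [ 0.0075 -0.0338]
```

```bash
python3 -m crank '[[0.0001,-0.0028,0,2],[0.0001,-0.0042,0,3],[0.0001,-0.0042,0,3]]'
python3 -c "
from h import *
arc()"
```

```text
clock: 17.68
tcp_pos: [0.5536, 0.1495, 0.0858]
orientation: [-0.003, -0.103, 0.995, 0.002]
wrist_force: [-0.6, 2.1, -0.2]
grip_width: 0.198
t 17.675 r 0.0801 arm ang 11.8 theta 101.8 F [-0.6  2.1 -0.2] M [ 0.46 -0.11  0.21] w 0.198 z 0.0858
F radial -0.17689597635737367 F tang(cw) -2.2322218761921344
centre in tool [0.0801 0.0001 0.0005]
5 [ 0.0003 -0.007 ]
10 [ 0.0012 -0.0139]
15 [ 0.0027 -0.0207]
20 [ 0.0049 -0.0274]
25 [ 0.0075 -0.0338]
```

The arm now stands at 11.8°, turned about 1.34 rad from its start near 88.5°. Letting go and retreating upward.

```bash
python3 -m crank '[[0,0,0,0],[0,0,0,0],[0,0,0,0],[0,0,0,0]]' 0.7
python3 -m crank '[[0,0,-0.02,0],[0,0,-0.06,0],[0,0,-0.1,0],[0,0,-0.13,0],[0,0,-0.13,0]]'
python3 -c "
from h import *
arc()
w=snap('wrist','w14');s=snap('scene','s14');t=snap('top','t14');crop(t,130,200,260,320,6,'t14c');crop(s,290,120,410,260,5,'s14c')"
```

```text
clock: 18.18
tcp_pos: [0.5536, 0.1494, 0.0858]
orientation: [-0.003, -0.103, 0.995, 0.001]
wrist_force: [0.1, -0.3, -0.6]
grip_width: 0.702
clock: 18.8
tcp_pos: [0.5565, 0.1493, 0.2186]
orientation: [-0.0, -0.103, 0.995, 0.002]
wrist_force: [0.5, 0.0, 0.3]
grip_width: 0.701
t 18.8 r 0.0829 arm ang 11.2 theta 101.8 F [0.5 0.  0.3] M [ 0.02 -0.03  0.05] w 0.701 z 0.2186
F radial 0.5389548453160545 F tang(cw) 0.07648159342092802
centre in tool [0.0829 0.0008 0.    ]
5 [ 0.0004 -0.0072]
10 [ 0.0014 -0.0144]
15 [ 0.003  -0.0214]
20 [ 0.0053 -0.0283]
25 [ 0.0081 -0.035 ]
```

View pics/w14.png

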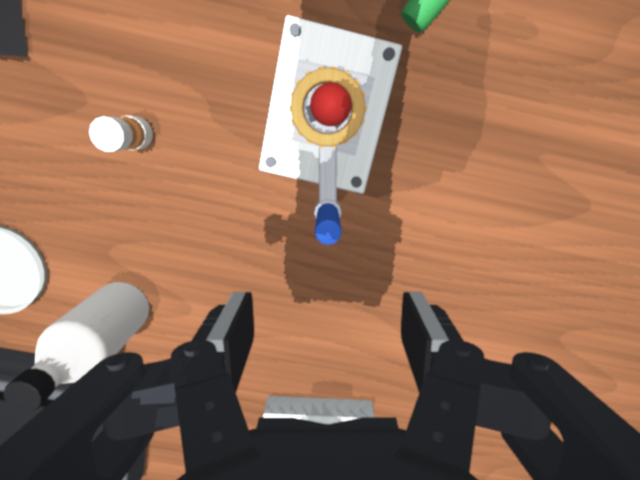

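View pics/s14.png

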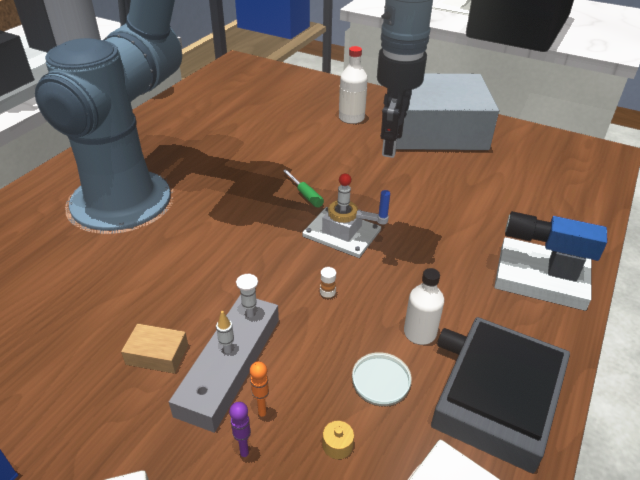

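View pics/t14c.png

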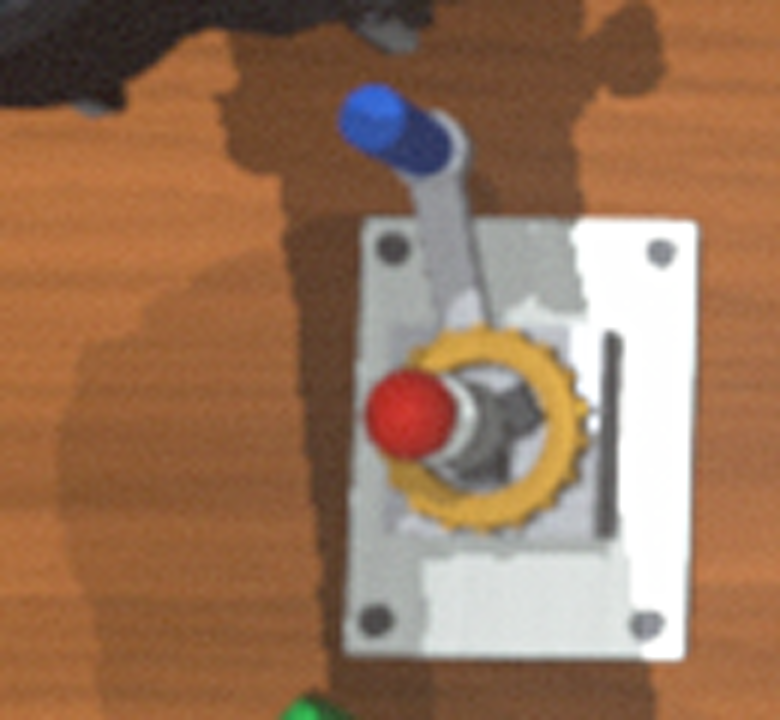

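```bash
python3 - <<'E'
from h import *
t=load("pics/t14.npz");w=load("pics/w14.npz");s=load("pics/s14.npz");t0=load("pics/top0.npz")
k=atz(t,130+374/6,200+118/6,.121); k0=atz(t0,149.9,268.6,.121); c=np.array([.474,.1318])
a=lambda k:np.degrees(np.arctan2(k[1]-c[1],k[0]-c[0])); print("nut turn rad (top)",np.radians(a(k0)-a(k)),np.hypot(*(k[:2]-c)))
kw=atz(w,328,231,.121);rw=atz(w,328,107,.066); print("wrist arm",np.degrees(np.arctan2(*(kw-rw)[[1,0]])),np.hypot(*(kw-rw)[:2]))
hs=[]
for c2 in(t,s):
    h=cv2.cvtColor(c2["im"],cv2.COLOR_RGB2HSV)
    m=(((h[...,0]<5)|(h[...,0]>175))&(h[...,1]>170)&(h[...,2]>70)).astype(np.uint8)
    n,l,st,ce=cv2.connectedComponentsWithStats(m)
    for i in range(1,n):
        if st[i,4]>60: print(st[i],ce[i])
    hs.append([ce[i] for i in range(1,n) if st[i,4]>60 and (c2 is t or 160<ce[i][1]<200)])
print("ball",tri([(t,*hs[0][0]),(s,*hs[1][0])]),"expected z .132")
print(atz(w,330.5,104,.132))
# neighbours: difference before/after scene around cone/disc
s0=load("pics/scene0.npz"); 
for nm,(a0,b0,a1,b1) in dict(disc=(232,270,264,292),cone=(213,305,237,345)).items():
    T=s0["im"][b0:b1,a0:a1]; r=cv2.matchTemplate(s["im"][b0-8:b1+8,a0-8:a1+8],T,cv2.TM_CCOEFF_NORMED); print(nm,cv2.minMaxLoc(r)[1::2])
E
```

```text
nut turn rad (top) 1.3428644726383603 0.0796146224328625
wrist arm 11.620349854902909 0.07937467751633417
[191 262  14  14 145] [197.77241379 268.66896552]
[339 174  12  11 105] [344.64761905 178.94285714]
ball (array([0.4757047 , 0.13526716, 0.13102865]), np.float64(0.00117665959867731)) expected z .132
[0.47326188 0.13555404 0.132     ]
disc (0.9979754090309143, (8, 8))
cone (0.9989762306213379, (8, 8))
```

```bash
python3 -c "
from bench import workorder,robot
print(robot.sense()['clock'],robot.sense()['wrist_force']); print(workorder.hand_in())"
```

```text
18.95 [ 0.36330453  0.61550955 -0.78679308]
the job is handed in; nothing more can be done
None
```

I moved the red-ball gauge from the rack into the collet, let it go, and turned the nut tight by the crank knob. I handed in at 18.95 s of the 58 s limit with the gripper open and clear of everything. No verdict was reported.

- **Seating:** the gauge touched the bore floor at the height I had predicted (TCP z 0.0785 m, 8 N upward) before I released it.
- **Nut:** it turned about 1.34 rad clockwise from where it started, by both the tool pose and the top camera. That puts it past 1.15 rad whatever its starting angle. I did not feel a clear end stop.
- **Gauge standing:** the cameras put the ball centre at z 0.131 m, against 0.132 m expected. It sits about 2–3 mm in y from my collet axis estimate. That could be calibration error or a lean of up to about 0.03 rad, which is within the limit.
- **Other gauges:** the cone and disc gauges had not shifted in the scene picture.
- **Not checked directly:** I could not measure the jaw forces on the shank. I inferred the grip from the nut angle, since the jaws should meet the shank at about 1.0 rad.

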